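# Weigh down three glued repairs with the right weights

## Robot

A 7-joint arm with a two-finger parallel gripper is mounted at the origin on a cart in front of the work surface, level with it; the furniture and walls round the work are solid. World frame = base frame: x ahead of the robot, y to its left, z up, the work surface at z = 0. Lengths are in m, angles in rad, forces in N, time in s.
With the tool pointing down it reaches from about 0.425 to 0.925 m from the base axis. Payload 6.8 kg.
Tool frame: the origin (TCP) lies between the finger pads; the fingertips stand 22 mm ahead of it and the grasp point (between the pads) lies 3 mm ahead of it; z points along the fingers, y is the line along which they close (so a half turn about z gives the same grasp; the last joint's range is limited). The gripper opens to 85 mm and grips with 20 to 120 N. Pads are 22 mm wide; open, the fingers measure 114 mm over their backs; the gripper's body (76 mm by 85 mm) begins 54 mm behind the grasp point. The pads swing forward as they close: fully open they stand 13 mm farther back than shut.
Start: joints at [1.185, 0.477, 0.022, 1.555, -0.011, 1.109, -0.083], TCP at [0.185, -0.649, 0.253] pointing down, gripper open.
Joint ranges: [-2.96, 2.96], [-0.34, 2.1], [-1.41, 1.46], [0.24, 2.44], [-1.37, 4.51], [0.17, 1.92], [-2.96, 2.96]. Speed limits (rad/s): [2.39, 2.39, 3.14, 3.14, 3.14, 3.14, 3.14].

## Interface

Orientations are given as a unit quaternion [w, x, y, z].
In Python, from station import bot gives the robot as it stands.
- The arm moves only by the tool servo_tool, never from a script. Its argument "motion" is a list that holds one entry, the list of rows, each a list of 5 numbers: the opening, from 0 (shut) to 1 (fully open), then the shift along the world's x, y, z each as a share of 0.04 m, from -1 to 1, then the turn about the world's z as a share of 0.12 rad, from -1 to 1. A call has 1 to 20 rows; each row shifts and turns the commanded pose from where the row before left it; what a row does not reach is not made up. A row lasts 1/10 s, in which the tool goes at most 50 mm and 8.59 degrees, less where a joint would pass 70% of its speed; a pose out of reach is approached as far as the arm can. A call with a number of a shift or a turn outside -1 to 1 is refused whole. A call with a gripper value outside its range is refused whole. The fingers move at their own pace and stop on an object; "newtons" is the grip in N (left out, the last holds). Time passes only in rows, so rows that do not move let the fingers close. It gives the time, the measured TCP pose, the force, the opening and the grip force at its end, in the units of the state.
- bot.get_obs(): the state, without advancing time (a new reading comes with each control period).
- bot.read_camera(name): name is "scene" or "top" or "wrist"; returns (picture, depth): 480x640x3 uint8, red, green, blue; 480x640 float32, m along the optical axis (not along the pixel's ray), 0 where there is no reading.
- bot.get_calibration(name): a dict with "fovy" (degrees; the focal length in pixels is half the picture's height over the tangent of half this angle, whatever the lens; pixels are square), "cx", "cy" (the principal point, pixels), "view" (4x4, takes a point from world to camera coordinates). Camera axes: x right, y down, z forward; pixel columns grow to the right and rows downward; lengths in m; the calibration is good to about 2 mm. A picture is of the moment at which its call begins: read the wrist's pose just before it. get_calibration takes no time and is no camera call; for the wrist camera it gives the pose at the moment of the call.
- bot.hand_in(): hands the job in; it is judged then, once.
The state is a dict: "t": time; "q": joint angles; "joint_vel": joint speeds; "joint_torque": joint torques, N m; "eef_pos": TCP position; "tool_rot": TCP orientation; "contact_force": force on the tool from outside, world axes, zero at the start; "torque": the same for the moment, N m; "gripper_width": opening from 0.0 (shut) to 1.0 (fully open); "grasp_force": force on a finger pad.
Only numpy, scipy, OpenCV 4.12 (cv2) and the standard library are available. Lean on these libraries where they do the work, as an engineer would, in place of code of your own. Each camera call takes 0.05 s, during which the arm holds its last target. There are 200 camera calls.

## Task

Three glued repairs on the white test panels must be pressed while they set: lay the pine block flat on the long panel, centred on the crack and running along it, and then stand the brass weight on the middle of the block. Stand the wide steel weight on the middle of the blue felt disc and the slim, taller steel weight on the middle of the red felt disc, all upright and left free. Leave the thread spool, the jar and the tape roll where they stand.

Things in the scene. Friction and masses are not known exactly. Their poses are not given: they have to be found in the camera images.
- pine_block: Plain pine wood block lying flat, 45 x 90 x 35 mm (x, y, z): its long side is its y axis. Loose, 0.05 to 0.1 kg. Origin at the centre of its underside, z up.
- brass_weight: Squat yellow brass pressing weight with a small knob on top: round body 45 mm in diameter and 22 mm high, 40 mm high with the knob. Loose, 0.22 to 0.39 kg. Origin at the centre of its underside, z up along its axis; take it round the body.
- wide_steel_weight: The wider and lower of the two grey steel pressing weights: round body 38 mm in diameter and 28 mm high, 46 mm high with its knob. Loose, 0.2 to 0.35 kg. Origin at the centre of its underside, z up along its axis; take it round the body.
- slim_steel_weight: The slimmer and taller of the two grey steel pressing weights: round body 32 mm in diameter and 36 mm high, 54 mm high with its knob. Loose, 0.17 to 0.31 kg. Origin at the centre of its underside, z up along its axis; take it round the body.
- crack_mid (a point): Middle of the dark zigzag crack on top of the long white panel (60 x 130 mm, 12 mm thick, fixed to the desk): the point lies on the panel's top face, 12 mm above the desk, at its centre. The crack and the panel's long side run along this point's y axis; z up. The block may lie either way round.
- blue_felt (a point): Centre of the top of the blue felt disc (56 mm in diameter), 14 mm above the desk, in the middle of a square white panel (76 x 76 mm, 12 mm thick, fixed to the desk). z up. Behind the work two rulers, 0.4 m tall, stand in a grey letter box about 0.72 m ahead of the robot and 0.08 m to its right: keep the hand in front of them.
- red_felt (a point): Centre of the top of the red felt disc (56 mm in diameter), 14 mm above the desk, in the middle of another square white panel (76 x 76 mm, 12 mm thick, fixed to the desk). z up.
- thread_spool: Bystander: upright spool of dark red thread with white ends, 32 mm in diameter, 42 mm high, loose. Not to be moved. Origin at the centre of its underside.
- ochre_jar: Bystander: small jar with a black screw lid and yellow-brown pigment inside, 45 mm in diameter, 52 mm high, loose. Not to be moved. Origin at the centre of its underside.
- tape_roll: Bystander: roll of yellow tape lying flat, 48 mm in diameter, 30 mm high, loose. Not to be moved. Origin at the centre of its underside.
There are look-alikes about, which are no part of the job. Leave any turquoise look-alike of the wide_steel_weight alone.

How it is judged:
At the end, for the whole second after the job is handed in: Pine block flat on the long panel, within 12 mm of mid-crack and 10 degrees of its line; brass weight within 12 mm of the block's middle on top; wide steel on blue, slim steel on red felt, within 12 mm of centre; all upright, at rest; spool, jar and tape moved under 20 mm (horizontal distance between pine_block and crack_mid below 0.012 m and z of pine_block in the frame of crack_mid between -0.004 and 0.004 m and angle between each of pine_block, brass_weight, wide_steel_weight, slim_steel_weight's own z axis and vertical below 0.08 rad and linear speed of each of pine_block, brass_weight, wide_steel_weight, slim_steel_weight below 0.02 m/s and angular speed of each of pine_block, brass_weight, wide_steel_weight, slim_steel_weight below 0.2 rad/s and angle between the y axis of pine_block and the y axis of crack_mid, either way round below 0.18 rad and horizontal distance between brass_weight and pine_block below 0.012 m and z of brass_weight in the frame of pine_block between 0.031 and 0.039 m and horizontal distance between wide_steel_weight and blue_felt below 0.012 m and z of wide_steel_weight in the frame of blue_felt between -0.004 and 0.004 m and horizontal distance between slim_steel_weight and red_felt below 0.012 m and z of slim_steel_weight in the frame of red_felt between -0.004 and 0.004 m and distance of each of thread_spool, ochre_jar, tape_roll from where it was at the start of the episode below 0.02 m and angle between each of thread_spool, ochre_jar, tape_roll's own z axis and vertical below 0.15 rad); the robot touches nothing.
It fails at once if the thread spool is shifted by more than 20 mm or tipped (distance of thread_spool from where it was at the start of the episode above 0.02 m or angle between thread_spool's own z axis and vertical above 0.3 rad).
It fails at once if the ochre jar is shifted by more than 20 mm or tipped (distance of ochre_jar from where it was at the start of the episode above 0.02 m or angle between ochre_jar's own z axis and vertical above 0.3 rad).
It fails at once if the tape roll is shifted by more than 20 mm or tipped (distance of tape_roll from where it was at the start of the episode above 0.02 m or angle between tape_roll's own z axis and vertical above 0.3 rad).
It also fails if it takes over 115 s, if anything falls off the work surface, if the arm or the gripper's body presses on something with over 40 N, if the wrist force passes 120 N, or if a joint passes its speed limit or range.

## Working session

There is one attempt and no reset: what is moved stays moved. The work goes in short steps, Python scripts to look and compute and a tool call to move; the robot and the scene stay as the last step left them, time stands still between calls to the robot, and variables do not carry over. Pictures are saved under pics/ and viewed, at most 14 in all, crops included, and the job is handed in when it is done.

Besides the shell and the picture viewer there is one more tool, called after ">>>" by a JSON object that holds its "api" and its "payload", one argument or row to a line. servo_tool: Moves the arm, as the interface text tells. Shift numbers are shares of 0.04 m and turn numbers shares of 0.12 rad, none past 1 either way. Its arguments: {"type":"object","properties":{"motion":{"type":"array"},"newtons":{"type":"number"}},"required":["motion"]}

```bash
mkdir -p pics; python3 - <<'E'
from station import bot
import cv2, numpy as np, pickle
o=bot.get_obs(); print({k:np.round(v,3) for k,v in o.items()})
for n in ["top","scene"]:
    c=bot.get_calibration(n); p,d=bot.read_camera(n)
    np.savez(f"{n}0.npz",p=p,d=d,view=c["view"],fovy=c["fovy"],cx=c["cx"],cy=c["cy"])
    cv2.imwrite(f"pics/{n}0.png",p[...,::-1]); print(n,c)
E
```

```text
{'t': np.float64(0.0), 'q': array([ 1.185,  0.478,  0.022,  1.556, -0.011,  1.109, -0.083]), 'joint_vel': array([-0.002, -0.001,  0.001, -0.001,  0.   , -0.001,  0.   ]), 'joint_torque': array([-0.0000e+00, -5.9646e+01,  1.6080e+00, -2.8120e+01,  1.2000e-02,
        9.0000e-03, -0.0000e+00]), 'eef_pos': array([ 0.185, -0.649,  0.252]), 'tool_rot': array([-0.001,  0.99 ,  0.138, -0.   ]), 'contact_force': array([-0.32 , -0.446, -0.383]), 'torque': array([-0.006,  0.036,  0.005]), 'grasp_force': np.float64(0.0), 'gripper_width': np.float64(1.001)}
top {'fovy': 45.9647244102794, 'cx': 323.11255408198343, 'cy': 239.0525186223019, 'view': array([[ 0.0173726 , -0.99941819,  0.02935104, -0.11679398],
       [-0.99519226, -0.02011416, -0.09585289,  0.51243412],
       [ 0.09638749, -0.02754471, -0.99496268,  0.98616261],
       [ 0.        ,  0.        ,  0.        ,  1.        ]])}
scene {'fovy': 57.128636126966455, 'cx': 320.5631729297562, 'cy': 239.78290076037123, 'view': array([[ 0.7590412 , -0.65084463,  0.01605389, -0.44805342],
       [-0.35903562, -0.43903725, -0.82361382,  0.19572745],
       [ 0.54309289,  0.6193929 , -0.56692376,  0.66795667],
       [ 0.        ,  0.        ,  0.        ,  1.        ]])}
```

View pics/top0.png

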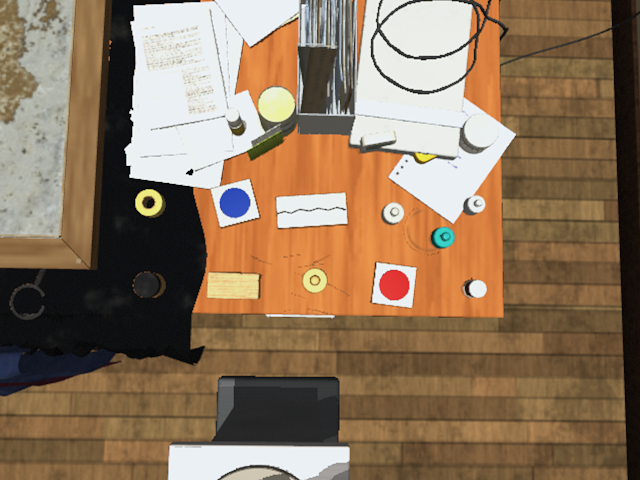

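View pics/scene0.png

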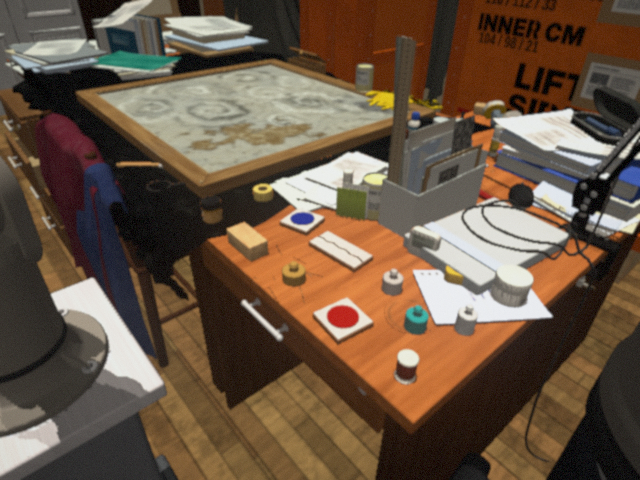

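The top view shows the blue felt at (235,203), long panel (312,211), pine block (233,286), brass (315,281), red felt (394,285), wide steel (394,213), turquoise decoy (443,237), slim steel (475,205) and spool (475,289). The tape is at (150,203) and the jar at (149,285). Next I measure these.

```bash
cat > h.py <<'E'
import numpy as np, cv2
def world(p,d,c):
    f=240/np.tan(np.radians(float(c["fovy"]))/2); v,u=np.mgrid[:480,:640]
    P=np.stack([(u-float(c["cx"]))/f*d,(v-float(c["cy"]))/f*d,d],-1)
    V=np.array(c["view"]); W=(P-V[:3,3])@V[:3,:3]
    W[d<=0]=np.nan
    return W
def blob(W,m,uv,r=45):
    """largest-overlap component of mask m at/near pixel uv -> minAreaRect in world xy"""
    u,v=uv; w=np.zeros_like(m); w[v-r:v+r,u-r:u+r]=m[v-r:v+r,u-r:u+r]
    n,l,s,c=cv2.connectedComponentsWithStats(w.astype(np.uint8))
    k=min((i for i in range(1,n) if s[i,4]>15),key=lambda i:np.hypot(*(c[i]-[u,v])))
    q=W[l==k]; xy=q[:,:2].astype(np.float32)
    rc=cv2.minAreaRect(xy*1000)
    return np.round(xy.mean(0),4),np.round(rc[0],1),np.round(rc[1],1),round(rc[2],1),np.round(np.percentile(q[:,2],[5,50,95]),4),len(q)
E
cat > m.py <<'E'
from h import *
z=np.load("top0.npz"); p,d=z["p"],z["d"]; W=world(p,d,z); Z=W[...,2]
hsv=cv2.cvtColor(p,cv2.COLOR_RGB2HSV); H,S,V=[hsv[...,i].astype(int) for i in range(3)]
print("desk",[np.round(np.nanmedian(Z[a:a+6,b:b+6]),4) for a,b in [(250,230),(250,350),(300,440),(180,370)]])
blue=(abs(H-120)<15)&(S>120); red=((H<6)|(H>174))&(S>170)&(V>120); white=(S<60)&(V>150)
for n,m,uv in [("blue",blue,(235,203)),("red",red,(394,285)),("panel",(Z>.007)&(Z<.018),(312,211)),("bluepanel",(Z>.007)&(Z<.02),(235,203)),("redpanel",(Z>.007)&(Z<.02),(394,285)),
 ("pine",(Z>.028),(233,286)),("brass",(Z>.016),(315,281)),("wide",(Z>.02),(394,213)),("turq",(Z>.02),(443,237)),("slim",(Z>.025),(475,205)),("spool",(Z>.03),(475,289)),("tape",Z>.02,(150,203)),("jar",Z>.035,(149,285))]:
    print(n,*blob(W,m,uv))
E
python3 m.py
```

```text
desk [np.float64(-0.0013), np.float64(-0.0009), np.float64(-0.0009), np.float64(-0.0006)]
blue [nan nan] [579.4  54.6] [53.7 51.8] 74.6 [nan nan nan] 690
red [nan nan] [ 436.1 -236.9] [50.9 52.2] 7.3 [nan nan nan] 689
panel [ 0.568  -0.0856] [568.2 -85.9] [ 60.3 129.6] 5.0 [0.0082 0.0112 0.0144] 2247
bluepanel [0.5782 0.0539] [579.5  54.3] [78.7 75.7] 15.7 [0.0084 0.0119 0.0156] 1683
redpanel [ 0.435  -0.2372] [ 435.1 -237.4] [76.5 75.9] 83.7 [0.0086 0.0122 0.0156] 1718
pine [0.4281 0.0496] [428.3  49.7] [90.1 45. ] 89.4 [0.0312 0.0342 0.0373] 1330
brass [ 0.4402 -0.0936] [440.  -93.7] [44.1 42.9] 46.2 [0.0203 0.0237 0.0389] 498
wide [ 0.5636 -0.2324] [ 564.3 -233.1] [36.8 37.1] 65.5 [0.0252 0.0298 0.0448] 359
turq [ 0.5216 -0.3234] [ 522.  -324.3] [37.5 36.9] 2.4 [0.0247 0.0297 0.0446] 365
slim [ 0.5811 -0.3791] [ 582.  -381.3] [30.6 31.4] 10.3 [0.0301 0.0375 0.0524] 275
spool [ 0.4306 -0.3801] [ 430.9 -380.5] [30.4 30. ] 5.3 [0.0375 0.0414 0.0444] 268
tape [0.5726 0.2034] [572.8 203.8] [47.3 46.8] 3.0 [0.024  0.0287 0.0318] 494
jar [0.4272 0.1947] [427.3 196. ] [44.5 43.8] 54.6 [0.0459 0.051  0.0539] 581
```

>>> {"api": "servo_tool", "payload": {
  "motion": [
    [[0.75,0.7,0.48,-0.15,0.77],[0.75,0.7,0.48,-0.15,0.77],[0.75,0.7,0.48,-0.15,0.77],[0.75,0.7,0.48,-0.15,0.77],[0.75,0.7,0.48,-0.15,0.77],[0.75,0.7,0.48,-0.15,0.77],[0.75,0.7,0.48,-0.15,0.77],[0.75,0.7,0.48,-0.15,0.77],[0.75,0.7,0.48,-0.15,0.77],[0.75,0.7,0.48,-0.15,0.77],[0.75,0.7,0.48,-0.15,0.77],[0.75,0.7,0.48,-0.15,0.77],[0.75,0.7,0.48,-0.15,0.77],[0.75,0.7,0.48,-0.15,0.77],[0.75,0,0,0,0],[0.75,0,0,0,0]]
  ],
  "newtons": 50
}}

```text
t: 1.7
eef_pos: [0.5774, -0.3793, 0.1685]
tool_rot: [-0.001, 0.706, 0.708, -0.0]
contact_force: [-0.4, -0.7, -0.2]
gripper_width: 0.753
grasp_force: 0.0
```

```bash
python3 - <<'E'
from station import bot
from h import *
c=bot.get_calibration("wrist"); p,d=bot.read_camera("wrist"); cv2.imwrite("pics/w1.png",p[...,::-1])
W=world(p,d,c); Z=W[...,2]; np.savez("w1.npz",p=p,d=d,**c)
for n,xy,zt in [("slim",(.5815,-.38),.03),("turq",(.522,-.324),.02)]:
    m=(np.hypot(W[...,0]-xy[0],W[...,1]-xy[1])<.03)&(Z>zt)
    q=W[m]; print(n,len(q), *( [cv2.minAreaRect((q[:,:2]*1000).astype(np.float32)),np.percentile(q[:,2],[5,50,95])] if len(q)>9 else []))
E
```

```text
slim 15041 ((583.1856689453125, -378.9337158203125), (35.68737030029297, 56.4647216796875), 89.80150604248047) [0.03884922 0.22565425 0.23457665]
turq 2950 ((524.174560546875, -323.7441711425781), (37.974220275878906, 37.64048385620117), 57.630149841308594) [0.0292632  0.03116901 0.0464792 ]
```

View pics/w1.png

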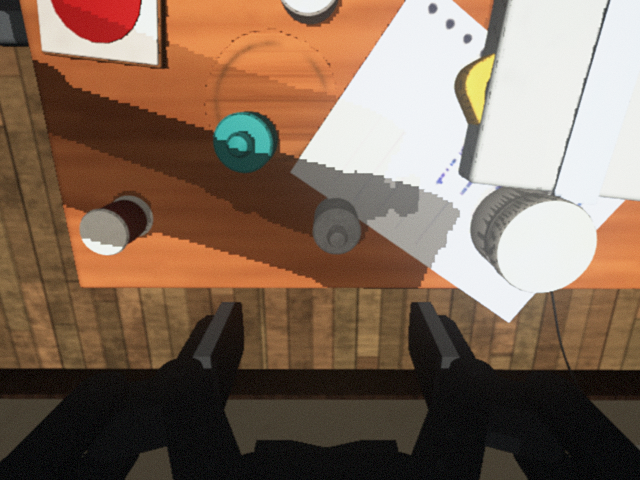

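The wrist view shows the slim weight at (338,226), the turquoise decoy at (245,140) and the fingers at the bottom. I refine the slim weight with the height limited to leave out the fingers.

```bash
python3 - <<'E'
from h import *
c=np.load("w1.npz"); W=world(c["p"],c["d"],c); Z=W[...,2]
m=(np.hypot(W[...,0]-.5815,W[...,1]+.38)<.03)&(Z>.025)&(Z<.065)
for a in (.034,.046):
  q=W[m&(Z>a)]; print(cv2.minAreaRect((q[:,:2]*1000).astype(np.float32)),np.median(q[:,:2],0))
E
```

```text
((584.150634765625, -380.1981506347656), (31.987812042236328, 31.77398109436035), 78.9548568725586) [ 0.58397057 -0.37743601]
((584.474365234375, -379.7557373046875), (12.713674545288086, 12.338075637817383), 0.1317315548658371) [ 0.58430647 -0.37880661]
```

>>> {"api": "servo_tool", "payload": {
  "motion": [
    [[0.75,0.14,-0.02,0,0],[0.75,0,0,-0.6,0],[0.75,0,0,-0.8,0],[0.75,0,0,-0.8,0],[0.75,0,0,-0.6,0],[0.75,0,0,-0.4,0],[0.75,0,0,-0.3,0],[0.75,0,0,0,0],[0.75,0,0,0,0],[0.2,0,0,0,0],[0.2,0,0,0,0],[0.2,0,0,0,0],[0.2,0,0,0,0],[0.2,0,0,0,0],[0.2,0,0,0,0]]
  ],
  "newtons": 50
}}

```text
t: 3.25
eef_pos: [0.5836, -0.3816, 0.0307]
tool_rot: [0.001, 0.707, 0.707, 0.0]
contact_force: [-1.4, 1.3, 6.5]
gripper_width: 0.353
grasp_force: 49.9
```

>>> {"api": "servo_tool", "payload": {
  "motion": [
    [[0.2,0,0,0.5,0],[0.2,0,0,0.8,0],[0.2,0,0,0.8,0],[0.2,0,0,0.5,0],[0.2,-0.4,0.4,0,0],[0.2,-0.7,0.68,0,0],[0.2,-0.7,0.68,0,0],[0.2,-0.7,0.68,0,0],[0.2,-0.7,0.68,0,0],[0.2,-0.48,0.5,0,0],[0.2,0,0,0,0],[0.2,0,0,0,0],[0.2,0,0,0,0]]
  ]
}}

```text
t: 4.55
eef_pos: [0.4364, -0.2372, 0.1336]
tool_rot: [0.001, 0.707, 0.707, 0.0]
contact_force: [0.6, -0.1, -1.6]
gripper_width: 0.355
grasp_force: 50.0
```

```bash
python3 - <<'E'
from station import bot
from h import *
print(np.round(bot.get_obs()["eef_pos"],4))
c=bot.get_calibration("wrist"); p,d=bot.read_camera("wrist"); cv2.imwrite("pics/w2.png",p[...,::-1])
W=world(p,d,c); Z=W[...,2]
m=(np.hypot(W[...,0]-.4355,W[...,1]+.237)<.06)&(Z<.025)&(Z>.007)
q=W[m]; print(cv2.minAreaRect((q[:,:2]*1000).astype(np.float32)),len(q))
E
```

```text
[ 0.4364 -0.2372  0.1336]
((437.0879821777344, -236.1097412109375), (76.2234878540039, 76.22924041748047), 83.68464660644531) 12389
```

View pics/w2.png

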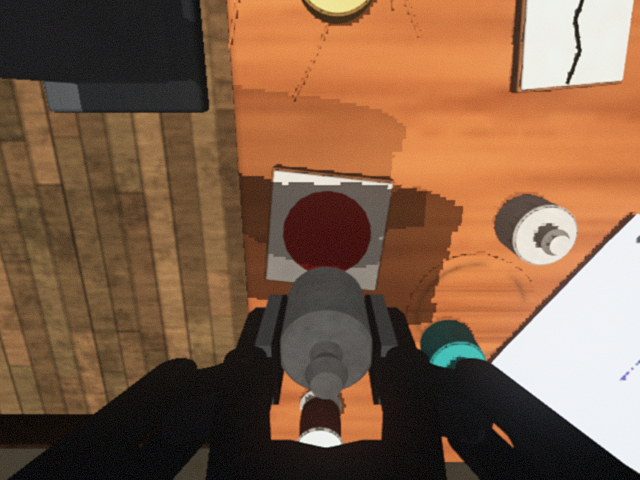

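The slim weight is held upright over the red felt, which is at (327,230). I lower it now.

>>> {"api": "servo_tool", "payload": {
  "motion": [
    [[0.2,0,0,-0.5,0],[0.2,0,0,-0.7,0],[0.2,0,0,-0.5,0],[0.2,0,0,-0.3,0],[0.2,0,0,-0.15,0],[0.2,0,0,0,0],[0.2,0,0,0,0],[0.2,0,0,0,0]]
  ]
}}

```text
t: 5.4
eef_pos: [0.4362, -0.2367, 0.0482]
tool_rot: [0.001, 0.707, 0.707, 0.0]
contact_force: [0.3, 0.3, -2.4]
gripper_width: 0.354
grasp_force: 50.0
```

>>> {"api": "servo_tool", "payload": {
  "motion": [
    [[0.2,0,0,-0.06,0],[0.2,0,0,-0.03,0],[0.2,0,0,0,0],[0.2,0,0,0,0]]
  ]
}}

```text
t: 5.8
eef_pos: [0.4359, -0.2366, 0.0446]
tool_rot: [0.001, 0.707, 0.707, -0.0]
contact_force: [-1.5, 1.2, 7.4]
gripper_width: 0.353
grasp_force: 50.9
```

>>> {"api": "servo_tool", "payload": {
  "motion": [
    [[0.65,0,0,0,0],[0.65,0,0,0,0],[0.65,0,0,0,0],[0.65,0,0,0,0],[0.65,0,0,0.3,0],[0.75,0,0,0.7,0],[0.75,0,0,0.9,0],[0.75,0,0,0.7,0],[0.75,0.5,0.1,0,0],[0.75,0.8,0,0,0],[0.75,0.8,0,0,0],[0.75,0.7,0,0,0],[0.75,0.45,0,0,0],[0.75,0,0,0,0],[0.75,0,0,0,0]]
  ]
}}

```text
t: 7.3
eef_pos: [0.565, -0.2322, 0.1479]
tool_rot: [-0.0, 0.707, 0.707, -0.0]
contact_force: [-0.3, 0.3, -0.0]
gripper_width: 0.75
grasp_force: 0.0
```

```bash
cat > w.py <<'E'
import sys
from station import bot
from h import *
x,y,r,z0,z1=map(float,sys.argv[1:6])
print("tcp",np.round(bot.get_obs()["eef_pos"],4))
c=bot.get_calibration("wrist"); p,d=bot.read_camera("wrist")
if len(sys.argv)>6: cv2.imwrite(sys.argv[6],p[...,::-1])
W=world(p,d,c); Z=W[...,2]
q=W[(np.hypot(W[...,0]-x,W[...,1]-y)<r)&(Z<z1)&(Z>z0)]
print([np.round(a,1) for a in cv2.minAreaRect((q[:,:2]*1000).astype(np.float32))],np.round(np.percentile(q[:,2],[5,50,95]),4),len(q))
E
python3 w.py .566 -.2327 .03 .02 .055
```

```text
tcp [ 0.565  -0.2322  0.1479]
[array([ 566.8, -232. ]), array([37.9, 37.5]), np.float64(89.7)] [0.0271 0.0311 0.0463] 2863
```

>>> {"api": "servo_tool", "payload": {
  "motion": [
    [[0.75,0.04,0,-0.5,0],[0.75,0,0,-0.8,0],[0.75,0,0,-0.8,0],[0.75,0,0,-0.6,0],[0.75,0,0,-0.3,0],[0.75,0,0,0,0],[0.75,0,0,0,0],[0.2,0,0,0,0],[0.2,0,0,0,0],[0.2,0,0,0,0],[0.2,0,0,0,0],[0.2,0,0,0,0],[0.2,0,0,0,0]]
  ]
}}

```text
t: 8.65
eef_pos: [0.5678, -0.2327, 0.0294]
tool_rot: [0.001, 0.707, 0.707, 0.0]
contact_force: [-3.1, 0.4, 6.7]
gripper_width: 0.424
grasp_force: 49.7
```

>>> {"api": "servo_tool", "payload": {
  "motion": [
    [[0.2,0,0,0.5,0],[0.2,0,0,0.8,0],[0.2,0,0,0.8,0],[0.2,0,0,0.8,0],[0.2,0.03,0.5,0,0],[0.2,0.03,0.8,0,0],[0.2,0.03,0.9,0,0],[0.2,0.03,0.9,0,0],[0.2,0.03,0.9,0,0],[0.2,0.03,0.9,0,0],[0.2,0.03,0.9,0,0],[0.2,0.03,0.8,0,0],[0.2,0.03,0.5,0,0],[0.2,0,0,0,0],[0.2,0,0,0,0],[0.2,0,0,0,0]]
  ]
}}

```text
t: 10.25
eef_pos: [0.5778, 0.0502, 0.1437]
tool_rot: [0.0, 0.707, 0.707, -0.0]
contact_force: [0.2, -0.6, -3.1]
gripper_width: 0.421
grasp_force: 51.1
```

```bash
python3 w.py .5795 .0543 .06 .007 .025 pics/w3.png
```

```text
tcp [0.5778 0.0502 0.1437]
[array([589.3,  60. ]), array([94.7, 80.1]), np.float64(16.3)] [0.0091 0.0137 0.0158] 12509
```

View pics/w3.png

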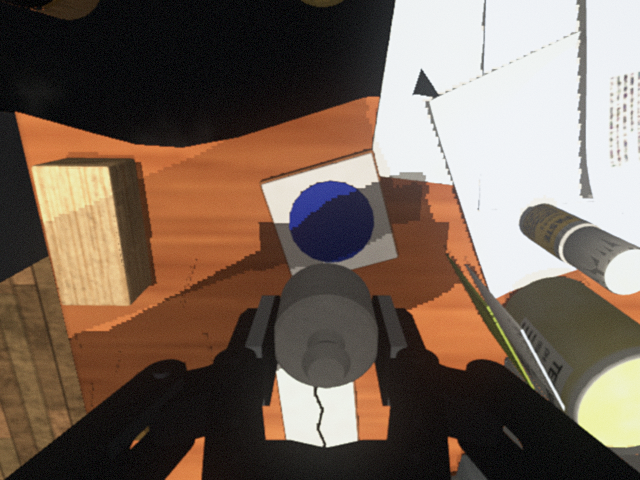

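The blue felt is at (331,221), with the weight held upright just short of it. I centre and lower it.

>>> {"api": "servo_tool", "payload": {
  "motion": [
    [[0.2,0.08,0.095,-0.4,0],[0.2,0,0,-0.7,0],[0.2,0,0,-0.7,0],[0.2,0,0,-0.45,0],[0.2,0,0,-0.2,0],[0.2,0,0,-0.05,0],[0.2,0,0,0,0],[0.2,0,0,0,0]]
  ]
}}

```text
t: 11.1
eef_pos: [0.5815, 0.0554, 0.0437]
tool_rot: [0.0, 0.707, 0.707, 0.0]
contact_force: [-0.3, -0.8, -2.0]
gripper_width: 0.421
grasp_force: 51.6
```

>>> {"api": "servo_tool", "payload": {
  "motion": [
    [[0.2,0,-0.02,-0.04,0],[0.2,0,0,-0.02,0],[0.2,0,0,0,0],[0.2,0,0,0,0]]
  ]
}}

```text
t: 11.5
eef_pos: [0.5817, 0.0553, 0.0432]
tool_rot: [0.0, 0.707, 0.707, 0.001]
contact_force: [-6.5, -0.1, 15.2]
gripper_width: 0.42
grasp_force: 53.6
```

>>> {"api": "servo_tool", "payload": {
  "motion": [
    [[0.62,0,0,0.02,0],[0.62,0,0,0,0],[0.62,0,0,0,0],[0.62,0,0,0,0],[0.62,0,0,0.3,0],[0.62,0,0,0.7,0],[0.62,0,0,0.9,0],[0.85,0,0,0.7,0],[0.85,-0.5,-0.14,0,0],[0.85,-0.8,0,0,0],[0.85,-0.8,0,0,0],[0.85,-0.8,0,0,0],[0.85,-0.6,0,0,0],[0.85,-0.3,0,0,0],[0.85,0,0,0,0],[0.85,0,0,0,0]]
  ]
}}

```text
t: 13.1
eef_pos: [0.4306, 0.0492, 0.1467]
tool_rot: [0.001, 0.707, 0.707, 0.001]
contact_force: [0.9, -1.3, -0.5]
gripper_width: 0.849
grasp_force: 0.0
```

```bash
python3 w.py .43 .05 .06 .03 .045
```

```text
tcp [0.4306 0.0492 0.1467]
[array([430.4,  51.5]), array([90.1, 45.1]), np.float64(89.2)] [0.0348 0.036  0.0371] 10199
```

>>> {"api": "servo_tool", "payload": {
  "motion": [
    [[0.85,0,0.04,-0.5,0],[0.85,0,0,-0.8,0],[0.85,0,0,-0.7,0],[0.85,0,0,-0.6,0],[0.85,0,0,-0.3,0],[0.85,0,0,0,0],[0.85,0,0,0,0],[0.3,0,0,0,0],[0.3,0,0,0,0],[0.3,0,0,0,0],[0.3,0,0,0,0],[0.3,0,0,0,0],[0.3,0,0,0,0]]
  ],
  "newtons": 40
}}

```text
t: 14.45
eef_pos: [0.43, 0.0507, 0.0312]
tool_rot: [0.001, 0.707, 0.707, 0.001]
contact_force: [-0.4, 0.2, 4.9]
gripper_width: 0.519
grasp_force: 40.8
```

>>> {"api": "servo_tool", "payload": {
  "motion": [
    [[0.3,0,0,0.5,0],[0.3,0,0,0.8,0],[0.3,0,0,0.8,0],[0.3,0,0,0.8,0],[0.3,0.4,-0.4,0,0.13],[0.3,0.6,-0.6,0,0.2],[0.3,0.7,-0.7,0,0.2],[0.3,0.7,-0.7,0,0.2],[0.3,0.7,-0.6,0,0.1],[0.3,0.4,-0.39,0,0],[0.3,0,0,0,0],[0.3,0,0,0,0],[0.3,0,0,0,0]]
  ]
}}

```text
t: 15.75
eef_pos: [0.5682, -0.0839, 0.1463]
tool_rot: [-0.0, 0.67, 0.742, -0.0]
contact_force: [-0.6, -0.8, -0.9]
gripper_width: 0.52
grasp_force: 41.5
```

```bash
python3 w.py .569 -.085 .08 .007 .018 pics/w4.png
```

```text
tcp [ 0.5682 -0.0839  0.1463]
[array([566.8, -41.6]), array([60.3, 43.9]), np.float64(5.1)] [0.0109 0.013  0.0142] 6459
```

View pics/w4.png

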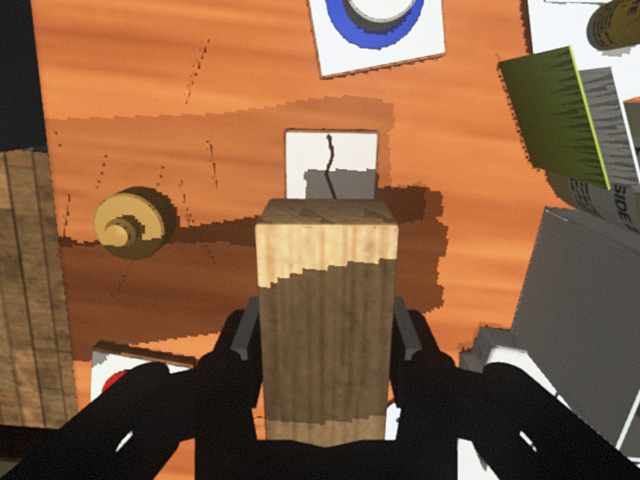

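The block is held aligned with the panel, whose crack shows at (331,165). The brass weight is at (130,225). I lower the block.

>>> {"api": "servo_tool", "payload": {
  "motion": [
    [[0.3,0.05,-0.02,-0.4,0],[0.3,0,0,-0.7,0],[0.3,0,0,-0.7,0],[0.3,0,0,-0.45,0],[0.3,0,0,-0.2,0],[0.3,0,0,-0.05,0],[0.3,0,0,0,0],[0.3,0,0,0,0]]
  ]
}}

```text
t: 16.6
eef_pos: [0.5719, -0.0857, 0.047]
tool_rot: [0.001, 0.671, 0.742, 0.001]
contact_force: [0.3, 0.2, -0.8]
gripper_width: 0.518
grasp_force: 41.5
```

>>> {"api": "servo_tool", "payload": {
  "motion": [
    [[0.3,-0.02,0.01,-0.06,0],[0.3,0,0,-0.03,0],[0.3,0,0,-0.01,0],[0.3,0,0,0,0],[0.3,0,0,0,0]]
  ]
}}

```text
t: 17.1
eef_pos: [0.5706, -0.0854, 0.0433]
tool_rot: [0.0, 0.671, 0.742, 0.0]
contact_force: [-3.5, 0.1, 7.7]
gripper_width: 0.518
grasp_force: 42.4
```

>>> {"api": "servo_tool", "payload": {
  "motion": [
    [[0.75,0,0,0,0],[0.75,0,0,0,0],[0.75,0,0,0,0],[0.75,0,0,0,0],[0.75,0,0,0.3,0],[0.75,0,0,0.7,0],[0.75,0,0,0.9,0],[0.85,0,0,0.7,0],[0.85,-0.4,-0.1,0,0],[0.85,-0.8,-0.1,0,0],[0.85,-0.8,0,0,0],[0.85,-0.7,0,0,0],[0.85,-0.5,0,0,0],[0.85,0,0,0,0],[0.85,0,0,0,0]]
  ]
}}

```text
t: 18.6
eef_pos: [0.443, -0.0935, 0.147]
tool_rot: [0.001, 0.671, 0.742, 0.0]
contact_force: [1.0, -0.1, -0.2]
gripper_width: 0.851
grasp_force: 0.0
```

```bash
python3 w.py .442 -.0935 .032 .017 .045; python3 w.py .570 -.085 .06 .04 .055
```

```text
tcp [ 0.443  -0.0935  0.147 ]
[array([442.3, -91.8]), array([44.6, 44.7]), np.float64(7.4)] [0.0233 0.0251 0.0404] 3777
tcp [ 0.4436 -0.0933  0.1469]
[array([570., -85.]), array([46.1, 90.6]), np.float64(5.2)] [0.0444 0.0479 0.049 ] 11640
```

>>> {"api": "servo_tool", "payload": {
  "motion": [
    [[0.85,-0.03,0.03,-0.5,0],[0.85,0,0,-0.8,0],[0.85,0,0,-0.8,0],[0.85,0,0,-0.6,0],[0.85,0,0,-0.3,0],[0.85,0,0,-0.05,0],[0.85,0,0,0,0],[0.85,0,0,0,0],[0.3,0,0,0,0],[0.3,0,0,0,0],[0.3,0,0,0,0],[0.3,0,0,0,0],[0.3,0,0,0,0],[0.3,0,0,0,0]]
  ],
  "newtons": 60
}}

```text
t: 20.1
eef_pos: [0.4419, -0.0923, 0.0253]
tool_rot: [0.001, 0.671, 0.742, 0.0]
contact_force: [-2.1, 0.2, 10.8]
gripper_width: 0.499
grasp_force: 59.5
```

>>> {"api": "servo_tool", "payload": {
  "motion": [
    [[0.3,0,0,0.5,0],[0.3,0,0,0.8,0],[0.3,0,0,0.9,0],[0.3,0,0,0.8,0],[0.3,0.4,0.06,0,0],[0.3,0.7,0.06,0,0],[0.3,0.8,0.06,0,0],[0.3,0.8,0,0,0],[0.3,0.5,0,0,0],[0.3,0,0,0,0],[0.3,0,0,0,0],[0.3,0,0,0,0]]
  ]
}}

```text
t: 21.3
eef_pos: [0.5676, -0.0851, 0.1437]
tool_rot: [-0.001, 0.671, 0.742, -0.001]
contact_force: [-0.8, 0.0, -3.7]
gripper_width: 0.497
grasp_force: 62.9
```

```bash
python3 w.py .57 -.085 .06 .04 .055 pics/w5.png
```

```text
tcp [ 0.5676 -0.0851  0.1437]
[array([569.3, -71.7]), array([45.1, 64.1]), np.float64(5.3)] [0.0467 0.048  0.049 ] 7513
```

View pics/w5.png

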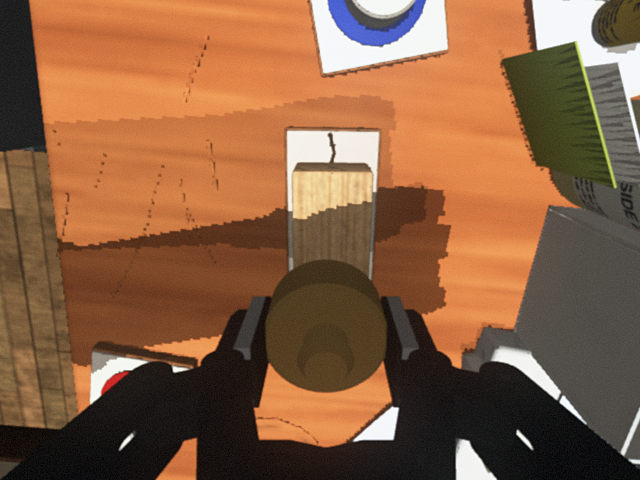

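The block sits squarely on the panel at (332,215), and the brass weight is held upright in front of it. I lower the weight onto the block.

>>> {"api": "servo_tool", "payload": {
  "motion": [
    [[0.3,0.04,0,-0.4,0],[0.3,0,0,-0.6,0],[0.3,0,0,-0.4,0],[0.3,0,0,-0.2,0],[0.3,0,0,-0.08,0],[0.3,0,0,0,0],[0.3,0,0,0,0],[0.3,0,0,0,0]]
  ]
}}

```text
t: 22.15
eef_pos: [0.5714, -0.085, 0.0777]
tool_rot: [0.001, 0.671, 0.742, 0.0]
contact_force: [-0.2, -0.4, -3.3]
gripper_width: 0.5
grasp_force: 62.9
```

>>> {"api": "servo_tool", "payload": {
  "motion": [
    [[0.3,-0.03,0,-0.07,0],[0.3,0,0,-0.04,0],[0.3,0,0,-0.02,0],[0.3,0,0,0,0],[0.3,0,0,0,0]]
  ]
}}

```text
t: 22.65
eef_pos: [0.5695, -0.085, 0.0725]
tool_rot: [0.0, 0.671, 0.742, -0.0]
contact_force: [-3.4, -0.7, 5.0]
gripper_width: 0.494
grasp_force: 63.7
```

Contact. Release, lift, and back off toward the robot.

>>> {"api": "servo_tool", "payload": {
  "motion": [
    [[0.75,0,0,0,0],[0.75,0,0,0,0],[0.75,0,0,0,0],[0.75,0,0,0,0],[0.75,0,0,0.3,0],[0.75,0,0,0.7,0],[0.75,0,0,0.9,0],[0.75,0,0,0.9,0],[0.75,-0.5,-0.3,0.5,0],[0.75,-0.8,-0.5,0.3,0],[0.75,-0.8,-0.5,0,0],[0.75,-0.6,-0.3,0,0],[0.75,0,-0.5,0,0],[0.75,0,-0.8,0,0],[0.75,0,-0.8,0,0],[0.75,0,-0.8,0,0],[0.75,0,-0.8,0,0],[0.75,0,0,0,0],[0.75,0,0,0,0]]
  ]
}}

```text
t: 24.55
eef_pos: [0.4614, -0.2972, 0.2162]
tool_rot: [0.0, 0.671, 0.741, 0.0]
contact_force: [0.6, -0.0, 0.9]
gripper_width: 0.754
grasp_force: 0.0
```

```bash
cat > c.py <<'E'
from station import bot
from h import *
c=bot.get_calibration("top"); p,d=bot.read_camera("top"); cv2.imwrite("pics/top1.png",p[...,::-1])
W=world(p,d,c); Z=W[...,2]
def r(n,xy,rad,a,b):
    q=W[(np.hypot(W[...,0]-xy[0],W[...,1]-xy[1])<rad)&(Z>a)&(Z<b)]
    if len(q)<8: print(n,len(q));return
    R=cv2.minAreaRect((q[:,:2]*1000).astype(np.float32)); print(n,np.round(R[0],1),np.round(R[1],1),round(R[2],1),np.round(np.percentile(q[:,2],[5,50,95]),4))
r("pine",(.568,-.0857),.06,.042,.053);r("brass",(.568,-.0857),.035,.06,.095);r("wide",(.5795,.0543),.035,.034,.07);r("slim",(.4355,-.237),.035,.04,.08)
r("spool",(.4306,-.3801),.03,.03,.05);r("tape",(.5726,.2034),.04,.02,.04);r("jar",(.4272,.1947),.04,.035,.06)
E
python3 c.py
```

```text
pine [567.8 -86.1] [45.9 89.9] 5.6 [0.0432 0.0463 0.049 ]
brass [566.4 -86.7] [44.1 43.1] 0.8 [0.0669 0.0705 0.086 ]
wide [579.   54.4] [37.3 36.2] 45.9 [0.0397 0.0436 0.059 ]
slim [ 433.7 -236.4] [29.6 32.4] 1.0 [0.0479 0.0517 0.0667]
spool 0
tape [573.  203.5] [46.7 47.5] 1.8 [0.0235 0.029  0.0322]
jar [427.7 195.8] [42.9 44.8] 0.7 [0.0449 0.051  0.0541]
```

View pics/top1.png

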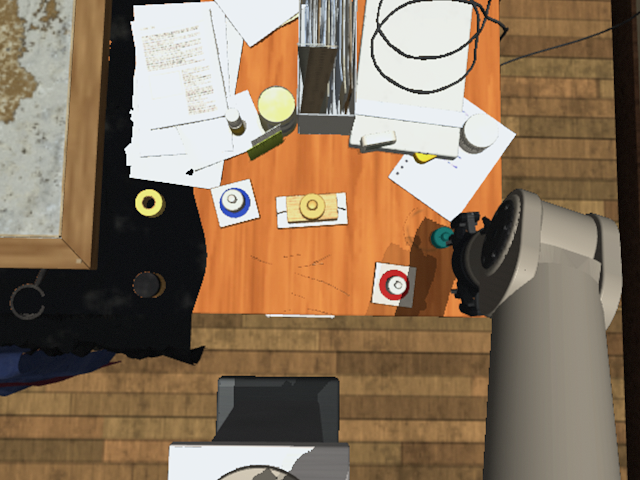

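All four pieces are in place: brass on the block at (312,208), wide steel on blue at (235,200) and slim steel on red at (396,285). All measure within about 3 mm. The tape and jar haven't moved, and the arm hides the spool, which the hand never came near.

```bash
python3 -c "
from station import bot
print(bot.hand_in())"
```

```text
the job is handed in; nothing more can be done
None
```

I handed in the job at about 25 s of the 115 s limit. The block, brass, wide steel and slim steel weights all measured within about 3 mm of their targets in the last top-camera view. The tape and jar had not moved, and the spool was hidden by the arm in that view and so not re-measured. The hand-in gave no verdict.

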